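Return the inspection masters to their oak nests

TASK

Measuring is finished: put each of the four solid steel masters (large round, slim round, square and long narrow) into the oak nest whose recess has its shape and size, standing upright and fully down on the floor of the recess, and let go. Set them down without dropping them, and leave the ring gauge and the V-block where they are.

Things in the scene. Friction and masses are not known exactly. Their poses are not given: they have to be found in the camera images.
- disc: large plain round steel master, a solid cylinder 50 mm across and 35 mm high with no hole, standing upright on the bench. Origin: centre of its underside; z up along its axis.
- pin: slim plain round steel master, a solid cylinder 28 mm across and 50 mm high, standing upright on the bench. Origin: centre of its underside; z up along its axis.
- square: square steel master, a solid plain block 40 x 40 mm and 35 mm high. Origin: centre of its underside; z up, x and y along its sides.
- parallel: long narrow steel master (a parallel), a solid plain bar 80 mm (x) by 20 mm (y) and 35 mm high. Origin: centre of its underside; z up.
- nest_disc: oak storage nest, a flat block 88 x 88 mm and 14 mm high, fixed to the bench, with a large round 64 mm recess 9 mm deep sunk in the middle of its top (recess floor, lined grey, 5 mm above the bench). Origin: centre of its underside; z up.
- nest_pin: oak storage nest, a flat block 88 x 88 mm and 14 mm high, fixed to the bench, with a small round 42 mm recess 9 mm deep sunk in the middle of its top (recess floor, lined grey, 5 mm above the bench). Origin: centre of its underside; z up.
- nest_square: oak storage nest, a flat block 88 x 88 mm and 14 mm high, fixed to the bench, with a square 54 x 54 mm recess 9 mm deep sunk in the middle of its top (recess floor, lined grey, 5 mm above the bench). Origin: centre of its underside; z up, x and y along the sides of block and recess.
- nest_parallel: oak storage nest, a flat block 114 (x) by 60 (y) mm and 14 mm high, fixed to the bench, with an oblong 94 mm (x) by 34 mm (y) recess 9 mm deep sunk in the middle of its top (recess floor, lined grey, 5 mm above the bench). Origin: centre of its underside; z up, x along the length of block and recess.
- ring: steel ring gauge, 52 mm outside with a 26 mm hole through it, 24 mm high, lying flat; not one of the masters. Origin: centre of its underside; z up.
- vblock: steel V-block, 56 mm (x) by 42 mm (y) and 36 mm high, with an open V groove along x in its top; not one of the masters. Origin: centre of its underside; z up.
Things that resemble listed ones, but are neither listed nor needed, are in the scene too. Leave any pink look-alike of the nest_disc alone.

How it is judged (in metres and radians):
At the end, for the whole second after the job is handed in: each master stands upright (within 0.1 rad) in its own nest, seated on the recess floor (underside less than 8 mm above the bench, centre within 13 mm of the nest's centre), at rest and released (horizontal distance between disc and nest_disc below 0.013 m and z of disc in the frame of nest_disc between 0.002 and 0.008 m and angle between each of disc, pin, square, parallel's own z axis and vertical below 0.1 rad and linear speed of each of disc, pin, square, parallel below 0.02 m/s and angular speed of each of disc, pin, square, parallel below 0.2 rad/s and contact force between the fingers and disc below 0.05 N and horizontal distance between pin and nest_pin below 0.013 m and z of pin in the frame of nest_pin between 0.002 and 0.008 m and contact force between the fingers and pin below 0.05 N and horizontal distance between square and nest_square below 0.013 m and z of square in the frame of nest_square between 0.002 and 0.008 m and contact force between the fingers and square below 0.05 N and horizontal distance between parallel and nest_parallel below 0.013 m and z of parallel in the frame of nest_parallel between 0.002 and 0.008 m and contact force between the fingers and parallel below 0.05 N); the robot touches nothing.
It fails at once if a master is dropped (falls freely at more than 0.75 m/s, about 3 cm) ((linear speed of disc above 0.75 m/s and contact force between anything else and disc below 0.01 N) or (linear speed of pin above 0.75 m/s and contact force between anything else and pin below 0.01 N) or (linear speed of square above 0.75 m/s and contact force between anything else and square below 0.01 N) or (linear speed of parallel above 0.75 m/s and contact force between anything else and parallel below 0.01 N)).
It fails at once if the ring gauge is moved by more than 20 mm (distance of ring from where it was at the start of the episode above 0.02 m).
It fails at once if the V-block is moved by more than 20 mm (distance of vblock from where it was at the start of the episode above 0.02 m).
It also fails if it takes over 102 s, if anything falls off the work surface, if the arm or the gripper's body presses on something with over 40 N, if the wrist force passes 120 N, or if a joint passes its speed limit or range.

ROBOT

A 6-joint arm with a two-finger parallel gripper is mounted at the origin on the work surface. World frame = base frame: x ahead of the robot, y to its left, z up, the work surface at z = 0. Lengths are in mm, angles in rad, forces in N, time in s.
With the tool pointing down it reaches from about 325 to 925 mm from the base axis. Payload 3.1 kg.
Tool frame: the origin (TCP) lies between the finger pads; the fingertips stand tcp_to_tips ahead of it and the grasp point (between the pads) lies 5 mm behind it (tcp_to_tips is the distance from the TCP to the fingertips, in mm); z points along the fingers, y is the line along which they close (so a half turn about z gives the same grasp; the last joint's range is limited). The gripper opens to 85 mm and grips with 20 to 120 N. Pads are 22 mm wide; open, the fingers measure 114 mm over their backs; the gripper's body (76 mm by 85 mm) begins 54 mm behind the grasp point. The pads swing forward as they close: fully open they stand 13 mm farther back than shut.
Start: joints at [-1.324, 0.217, 1.613, -0, 1.311, -0.112], TCP at [219.491, -585.204, 245.3] pointing down, gripper open.
Joint ranges: [-2.75, 2.75], [-0.78, 2.1], [0.31, 2.55], [-1.13, 4.27], [0.13, 2.63], [-2.58, 2.58]. Speed limits (rad/s): [2.79, 2.79, 3.14, 3.14, 3.14, 3.14].

INTERFACE

Orientations are given as a unit quaternion [x, y, z, w].
In Python, from plant import state, capture, hand_in, tcp_to_tips gives the robot as it stands.
- The arm moves only by the tool move_arm, never from a script. Its arguments are lists of equal length, an entry for each row: "angular": the turn, a rotation vector about the tool's x, y, z in degrees, a list of three; "delta_pos": the shift along the tool's x, y, z in mm, a list of three; "fingers": the opening, from 0 (shut) to 1 (fully open). A call has 1 to 20 rows; each row is the pose to reach, as a shift and turn from the pose commanded when the call began, along the tool's axes at that moment; what a row does not reach only later rows make up. A row lasts 1/12 s, in which the tool goes at most 41.7 mm and 7.16 degrees, less where a joint would pass 70% of its speed; a pose out of reach is approached as far as the arm can. A call with a gripper value outside its range is refused whole. The fingers move at their own pace and stop on an object; "squeeze" is the grip in N (left out, the last holds). Time passes only in rows, so rows that repeat a pose let the fingers close. It gives the time, the measured TCP pose, the force, the opening and the grip force at its end, in the units of the state.
- state(): the state, without advancing time (a new reading comes with each control period).
- capture(name): name is "scene" or "top" or "wrist"; returns a dict with "pixels" (400x640x3 uint8, red, green, blue), "depth" (400x640 float32, mm along the optical axis (not along the pixel's ray), 0 where there is no reading), "fov_y" (degrees; the focal length in pixels is half the picture's height over the tangent of half this angle, whatever the lens; pixels are square), "cx", "cy" (the principal point, pixels), "rvec" (rotation vector, rad) and "tvec" (3), from world to camera coordinates, as OpenCV has them. Camera axes: x right, y down, z forward; pixel columns grow to the right and rows downward; lengths in mm; the calibration is good to about 2 mm. A picture is of the moment at which its call begins.
- hand_in(): hands the job in; it is judged then, once.
The state is a dict: "time": time; "joint_positions": joint angles; "joint_vel": joint speeds; "joint_torque": joint torques, N m; "eef_pos": TCP position; "tool_rot": TCP orientation; "wrist_force": force on the tool from outside, world axes, zero at the start; "moment": the same for the moment, N m; "gripper_width": finger opening in mm; "grasp_force": force on a finger pad.
Only numpy, scipy, OpenCV 4.12 (cv2) and the standard library are available. Lean on these libraries where they do the work, as an engineer would, in place of code of your own. Each camera call takes 0.05 s, during which the arm holds its last target. There are 200 camera calls.

## Working session

There is one attempt and no reset: what is moved stays moved. The work goes in short steps, Python scripts to look and compute and a tool call to move; the robot and the scene stay as the last step left them, time stands still between calls to the robot, and variables do not carry over. Pictures are saved under pics/ and viewed, at most 14 in all, crops included, and the job is handed in when it is done.

Besides the shell and the picture viewer there is one more tool, called after "Call:" as name(argument=value, ...), one argument or row to a line, values as JSON. move_arm: Moves the arm, as the interface text tells. Its arguments: {"type":"object","properties":{"angular":{"type":"array","items":{"type":"array","items":{"type":"number"}}},"delta_pos":{"type":"array","items":{"type":"array","items":{"type":"number"}}},"fingers":{"type":"array","items":{"type":"number"}},"squeeze":{"type":"number"}},"required":["angular","delta_pos","fingers"]}

```bash
mkdir -p pics
cat > h.py <<'E'
import numpy as np,cv2
from plant import state,capture,hand_in,tcp_to_tips
def grab(n,f):
    c=capture(n); np.savez(f'/tmp/{f}.npz',**{k:np.array(v) for k,v in c.items()})
    cv2.imwrite(f'pics/{f}.png',c['pixels'][:,:,::-1]); return c
def load(f): return dict(np.load(f'/tmp/{f}.npz'))
def K(c): return 200/np.tan(np.radians(float(c['fov_y']))/2)
def world(c,u,v,z=None):
    f=K(c);R=cv2.Rodrigues(np.array(c['rvec'],float))[0];t=np.array(c['tvec'],float).ravel()
    r=np.array([(u-c['cx'])/f,(v-c['cy'])/f,1.]);o=-R.T@t;d=R.T@r
    if z is None: return o+d*c['depth'][int(round(v)),int(round(u))]
    return o+d*(z-o[2])/d[2]
def cloud(c):
    f=K(c);R=cv2.Rodrigues(np.array(c['rvec'],float))[0];t=np.array(c['tvec'],float).ravel()
    v,u=np.mgrid[0:400,0:640];d=c['depth'];p=np.stack([(u-c['cx'])/f*d,(v-c['cy'])/f*d,d],-1)
    w=(p-t)@R; w[d<=0]=np.nan; return w
E
python3 - <<'E'
from h import *
for n in('top','scene'):
    c=grab(n,n+'0'); print(n,c['fov_y'],c['cx'],c['cy'],c['rvec'],c['tvec'],(c['depth']==0).mean())
print(tcp_to_tips if not callable(tcp_to_tips) else tcp_to_tips(),state())
E
```

```text
top 56.40310249668817 321.3288199919871 196.61240577831379 [-2.20418068  2.22671797 -0.06775417] [ 35.75323952 446.55217318 867.54234656] 0.003875
scene 46.593721085264505 314.8449755231967 202.23865632542282 [ 2.10665606  0.62845492 -0.29377043] [-401.4485795  -110.2006688  1272.60646683] 0.00419921875
14.0 {'time': 0.1, 'joint_positions': array([-1.32422525e+00,  2.17709484e-01,  1.61476783e+00,  7.12619480e-07,
        1.31127633e+00, -1.12196372e-01]), 'joint_vel': array([-1.49784473e-05, -1.73804503e-03, -3.65790936e-03,  1.97620607e-03,
       -1.57887737e-03, -1.58434923e-03]), 'joint_torque': array([-9.93885369e-04, -3.98077011e+01, -3.04972959e+01, -3.27464832e-04,
        4.20589626e-03,  2.48252405e-05]), 'eef_pos': array([ 219.30327727, -584.52209513,  244.08276419]), 'tool_rot': array([ 9.83953280e-01,  1.78423026e-01, -7.21976895e-05, -1.07808323e-03]), 'wrist_force': array([-0.01562318, -1.04419578,  0.23748233]), 'moment': array([-0.00294622,  0.03296664,  0.0516982 ]), 'grasp_force': 0.0, 'gripper_width': 85.12681544566941}
```

View pics/top0.png

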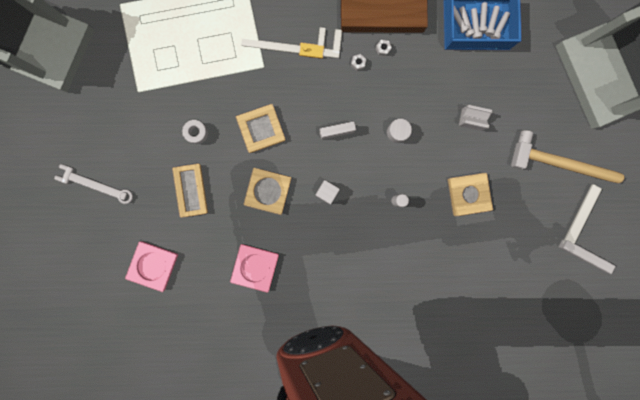

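View pics/scene0.png

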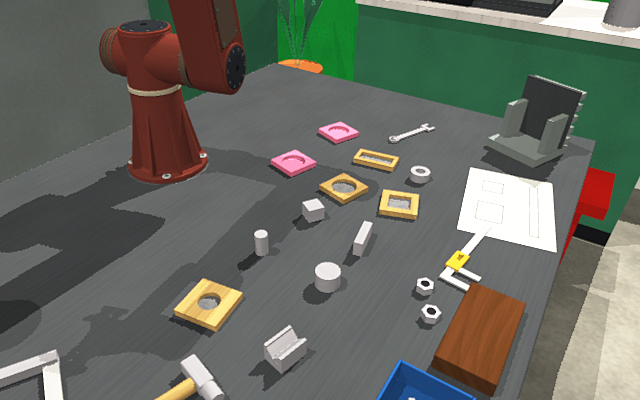

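Top view: the disc is at (400,130), the pin at (401,201), the square at (328,191) and the parallel at (338,130). The ring with its hole is at (194,131) and the V-block at (476,116). The nests are square (261,128), oblong (189,190), large round (268,190) and small round (471,194). Candidates for nest_disc are oak (268,190) and pink (152,266) and (255,267). The description says oak, so it is (268,190). I'll measure and confirm this in a crop.

Run:
```python
from h import *
c=load('top0');w=cloud(c)
ob={'disc':(400,130,35),'pin':(401,200,50),'square':(328,191,35),'parallel':(338,130,35),'n_disc':(268,190,14),'n_pin':(471,194,14),'n_square':(261,128,14),'n_par':(189,190,14),'ring':(194,131,24),'vblock':(476,116,36)}
for n,(u,v,h) in ob.items():
    s=w[v-32:v+32,u-32:u+32]; z=s[...,2]
    m=(np.abs(z-h)<(7 if h<20 else 6 if h>0 else 5))
    if h==14: m=(z>9)&(z<20)
    k,l,st,ce=cv2.connectedComponentsWithStats(m.astype(np.uint8))
    i=1+np.argmin(np.hypot(*(ce[1:]-32).T)-st[1:,4]*.02)
    p=s[l==i]; (cx,cy),(a,b),ang=cv2.minAreaRect(p[:,:2].astype(np.float32))
    q=[world(c,*(ce[i]+[u-32,v-32]),z=h)[:2]]
    print(n,len(p),'c',round(cx,1),round(cy,1),'wh',round(a,1),round(b,1),'ang',round(ang,1),'z',np.median(p[:,2]).round(1),'cent',q[0].round(1),'bench',np.nanmin(z).round(1))
im=cv2.imread('pics/top0.png')[95:225,160:500]
cv2.imwrite('pics/crop1.png',cv2.resize(im,(800,306),interpolation=cv2.INTER_CUBIC))
```

```text
disc 367 c 599.1 -150.6 wh 47.1 48.9 ang 43.5 z 33.9 cent [ 598.4 -149.6] bench -6.2
pin 122 c 436.4 -147.6 wh 26.8 26.2 ang 61.4 z 49.0 cent [ 436.3 -146.9] bench -5.9
square 310 c 457.5 18.6 wh 39.8 39.7 ang 58.3 z 34.1 cent [457.4  18.8] bench -6.9
parallel 314 c 600.4 -6.5 wh 20.6 79.9 ang 11.8 z 33.9 cent [599.6  -6. ] bench -7.2
n_disc 867 c 461.8 156.6 wh 88.2 88.1 ang 74.6 z 13.1 cent [461.9 156.6] bench -5.6
n_pin 1169 c 449.8 -320.8 wh 88.0 89.8 ang 8.2 z 13.0 cent [ 449.7 -319.4] bench -6.1
n_square 919 c 607.6 171.3 wh 88.4 88.0 ang 19.2 z 13.1 cent [607.3 171.6] bench -7.4
n_par 751 c 465.1 333.8 wh 114.4 61.5 ang 8.5 z 13.1 cent [464.8 333.3] bench -5.5
ring 321 c 599.4 320.8 wh 51.3 49.8 ang 59.3 z 23.0 cent [598.5 319.6] bench -5.7
vblock 98 c 613.1 -327.6 wh 55.6 10.8 ang 78.7 z 34.5 cent [ 611.7 -325.7] bench -6.1
```

View pics/crop1.png

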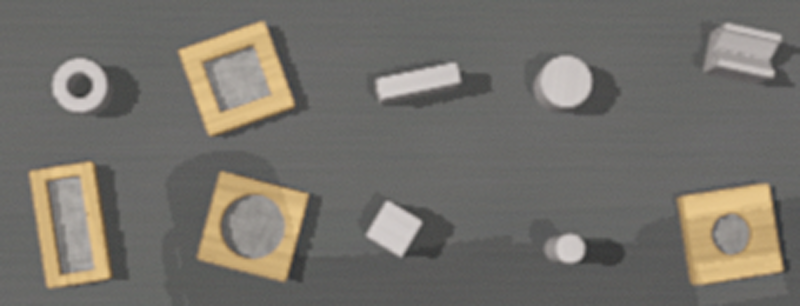

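The crop confirms it: the oak nest with the large round recess is nest_disc at (462,157), and no pink one fits the description. I'll start with the pin.

```bash
cat >> h.py <<'E'
from scipy.spatial.transform import Rotation as Ro
def go(*T):
    s=state();R=Ro.from_quat(s['tool_rot']);p=s['eef_pos'];y=R.apply([0,1,0]);a0=np.degrees(np.arctan2(y[1],y[0]))
    print('t',s['time'],'p',p.round(1),'a',a0.round(1),'w',round(s['gripper_width'],1),'g',round(float(s['grasp_force']),1),'F',s['wrist_force'].round(1))
    for x,yy,z,a in T:
        tz=a0-a; tz=(tz+180)%360-180
        # tilt to vertical kept as is
        print((x,yy,z,a),'delta',R.inv().apply(np.array([x,yy,z])-p).round(1),'turn z',round(tz,1))
E
python3 -c "
from h import *
go((436.4,-147.6,140,-69.5),(436.4,-147.6,36,-69.5))"
```

```text
t 0.1 p [ 219.3 -584.5  244.1] a -69.4 w 85.1 g 0.0 F [-0.  -1.   0.2]
(436.4, -147.6, 140, -69.5) delta [ 356.7 -332.7  104.9] turn z 0.1
(436.4, -147.6, 36, -69.5) delta [ 356.6 -332.4  208.9] turn z 0.1
```

Call:
move_arm(
  angular=[
    [0,0,0],
    [0,0,0],
    [0,0,0],
    [0,0,0],
    [0,0,0],
    [0,0,0],
    [0,0,0],
    [0,0,0],
    [0,0,0],
    [0,0,0],
    [0,0,0],
    [0,0,0],
    [0,0,0],
    [0,0,0],
    [0,0,0],
    [0,0,0],
    [0,0,0],
    [0,0,0],
  ],
  delta_pos=[
    [25,-23,7],
    [50,-47,15],
    [75,-70,22],
    [100,-93,29],
    [125,-117,37],
    [150,-140,44],
    [175,-163,51],
    [200,-187,59],
    [225,-210,66],
    [250,-233,74],
    [275,-257,81],
    [300,-280,88],
    [325,-303,95],
    [345,-322,102],
    [357,-333,105],
    [357,-333,105],
    [357,-333,105],
    [357,-333,105],
  ],
  fingers=[0.7,0.7,0.7,0.7,0.7,0.7,0.7,0.7,0.7,0.7,0.7,0.7,0.7,0.7,0.7,0.7,0.7,0.7],
  squeeze=50,
)

```text
time: 1.6
eef_pos: [436.6, -148.5, 140.3]
tool_rot: [0.984, 0.179, -0.0, 0.0]
wrist_force: [0.1, 0.5, 0.1]
gripper_width: 60.3
grasp_force: 0.0
```

```bash
python3 -c "
from h import *
go((436.4,-147.6,36,-69.5))
c=grab('wrist','w1');print(c['tvec'],c['rvec'])"
```

```text
t 1.6 p [ 436.6 -148.5  140.3] a -69.4 w 60.3 g 0.0 F [0.1 0.5 0.1]
(436.4, -147.6, 36, -69.5) delta [  0.2  -1.  104.3] turn z 0.1
[-292.76961358  338.06102613  371.01714368] [-2.39610797  1.65892733  0.2216643 ]
```

View pics/w1.png

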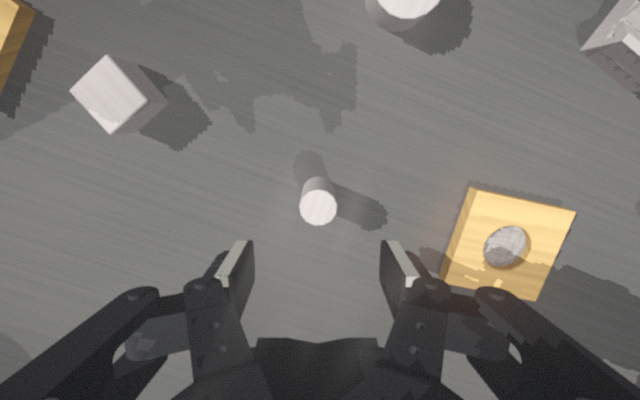

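The wrist view shows the pin top at (318,207), centred between the pads (250 and 385). nest_pin's recess is at (506,246). I'll cross-check these against the top view and then descend.

```bash
python3 -c "
from h import *
c=load('w1');print(world(c,318,207,50),world(c,506,246,5),world(c,318,207))"
```

```text
[ 438.69994147 -148.85881259   50.        ] [ 451.62962895 -326.26657236    5.        ] [ 438.97928299 -148.74847525   51.00429182]
```

Call:
move_arm(
  angular=[
    [0,0,0],
    [0,0,0],
    [0,0,0],
    [0,0,0],
    [0,0,0],
    [0,0,0],
    [0,0,0],
  ],
  delta_pos=[
    [0,-1,20],
    [0,-1,45],
    [0,-1,70],
    [0,-1,90],
    [0,-1,100],
    [0,-1,104],
    [0,-1,104],
  ],
  fingers=[0.6,0.6,0.6,0.6,0.6,0.6,0.6],
)

```text
time: 2.23
eef_pos: [435.9, -147.6, 35.9]
tool_rot: [0.984, 0.178, -0.001, -0.0]
wrist_force: [0.5, 0.9, 0.3]
gripper_width: 51.3
grasp_force: 0.0
```

Call:
move_arm(
  angular=[
    [0,0,0],
    [0,0,0],
    [0,0,0],
    [0,0,0],
    [0,0,0],
    [0,0,0],
    [0,0,0],
    [0,0,0],
  ],
  delta_pos=[
    [0,0,0],
    [0,0,0],
    [0,0,0],
    [0,0,0],
    [0,0,0],
    [0,0,0],
    [0,0,0],
    [0,0,0],
  ],
  fingers=[0.2,0.2,0.2,0.2,0.2,0.2,0.2,0.2],
)

```text
time: 2.9
eef_pos: [437.9, -148.0, 37.9]
tool_rot: [0.984, 0.179, 0.001, 0.001]
wrist_force: [-0.9, -0.7, 6.1]
gripper_width: 26.5
grasp_force: 49.3
```

```bash
python3 -c "
from h import *
go((436.4,-147.6,120,-69.5),(449.8,-320,120,-69.5))"
```

```text
t 2.9 p [ 437.9 -148.    37.9] a -69.4 w 26.5 g 49.3 F [-0.9 -0.7  6.1]
(436.4, -147.6, 120, -69.5) delta [ -1.1  -0.7 -82.1] turn z 0.1
(449.8, -320, 120, -69.5) delta [-49.2 165.4 -81.7] turn z 0.1
```

Run:
```python
from h import *
c=load('w1');w=cloud(c);z=w[...,2];m=(z>10)&(z<19);m[:,:425]=0
k,l,st,ce=cv2.connectedComponentsWithStats(m.astype(np.uint8));i=1+st[1:,4].argmax()
print(cv2.minAreaRect(w[l==i][:,:2].astype(np.float32)),np.median(w[l==i][:,2]))
m=(z>2)&(z<8);m[:,:480]=0;m[:,530:]=0;m[:220]=0;m[270:]=0
p=w[m];print(len(p),cv2.minEnclosingCircle(p[:,:2].astype(np.float32)),p.mean(0))
```

```text
((451.6451721191406, -321.72137451171875), (88.61347961425781, 90.3386001586914), 8.270142555236816) 14.23587809433823
1399 ((451.2419738769531, -323.55364990234375), 20.72702980041504) [ 451.19872687 -324.81230379    5.79163598]
```

Call:
move_arm(
  angular=[
    [0,0,0],
    [0,0,0],
    [0,0,0],
    [0,0,0],
    [0,0,0],
    [0,0,0],
    [0,0,0],
    [0,0,0],
    [0,0,0],
    [0,0,0],
    [0,0,0],
    [0,0,0],
  ],
  delta_pos=[
    [0,0,-10],
    [0,0,-30],
    [0,0,-55],
    [-6,20,-70],
    [-15,50,-70],
    [-24,80,-70],
    [-33,110,-70],
    [-41,138,-70],
    [-46,155,-70],
    [-49,165,-70],
    [-49,165,-70],
    [-49,165,-70],
  ],
  fingers=[0.2,0.2,0.2,0.2,0.2,0.2,0.2,0.2,0.2,0.2,0.2,0.2],
)

```text
time: 3.9
eef_pos: [448.0, -317.9, 105.9]
tool_rot: [0.984, 0.178, -0.0, -0.001]
wrist_force: [-0.5, 0.3, -3.0]
gripper_width: 26.5
grasp_force: 49.8
```

```bash
python3 -c "
from h import *
go((449.8,-321,44,-69.5),(449.8,-321,41,-69.5))
c=grab('wrist','w2')"
```

```text
t 3.9 p [ 448.  -317.9  105.9] a -69.5 w 26.5 g 49.8 F [-0.5  0.3 -3. ]
(449.8, -321, 44, -69.5) delta [ 0.7  3.7 61.9] turn z 0.0
(449.8, -321, 41, -69.5) delta [ 0.7  3.7 64.9] turn z 0.0
```

View pics/w2.png

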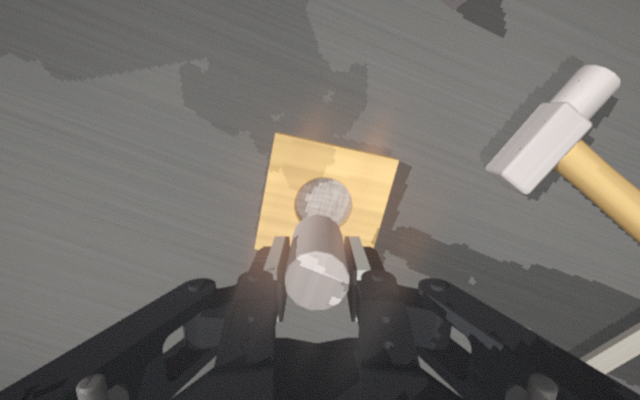

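The pin is held over nest_pin, with its recess at (323,200) and the pin's bottom in line. Lowering now.

Call:
move_arm(
  angular=[
    [0,0,0],
    [0,0,0],
    [0,0,0],
    [0,0,0],
    [0,0,0],
    [0,0,0],
    [0,0,0],
    [0,0,0],
    [0,0,0],
  ],
  delta_pos=[
    [0.5,2.2,15],
    [0.5,2.2,35],
    [0.5,2.2,48],
    [0.5,2.2,56],
    [0.5,2.2,60],
    [0.5,2.2,62],
    [0.5,2.2,64],
    [0.5,2.2,65],
    [0.5,2.2,65],
  ],
  fingers=[0.2,0.2,0.2,0.2,0.2,0.2,0.2,0.2,0.2],
)

```text
time: 4.7
eef_pos: [450.3, -320.8, 42.9]
tool_rot: [0.984, 0.178, 0.0, -0.0]
wrist_force: [-1.8, 1.9, 1.8]
gripper_width: 26.4
grasp_force: 50.3
```

Run:
```python
from h import *
go((450.7,-322,41,-69.5))
```

```text
t 4.7 p [ 450.3 -320.8   42.9] a -69.4 w 26.4 g 50.3 F [-1.8  1.9  1.8]
(450.7, -322, 41, -69.5) delta [-0.   1.3  1.9] turn z 0.1
```

Call:
move_arm(
  angular=[
    [0,0,0],
    [0,0,0],
    [0,0,0],
    [0,0,0],
    [0,0,0],
    [0,0,0],
    [0,0,0],
    [0,0,0],
    [0,0,0],
    [0,0,0],
    [0,0,0],
    [0,0,0],
    [0,0,0],
  ],
  delta_pos=[
    [0,0,1],
    [0,0,1],
    [0,0,1],
    [0,0,1],
    [0,0,1],
    [0,0,1],
    [0,0,1],
    [0,0,-5],
    [0,0,-25],
    [0,0,-60],
    [0,0,-90],
    [0,0,-90],
    [0,0,-90],
  ],
  fingers=[0.31,0.31,0.45,0.6,0.6,0.6,0.6,0.6,0.6,0.6,0.8,0.9,0.9],
)

```text
time: 5.78
eef_pos: [451.6, -322.3, 134.5]
tool_rot: [0.984, 0.178, 0.002, 0.003]
wrist_force: [0.3, 0.3, -0.6]
gripper_width: 77.0
grasp_force: 0.0
```

Run:
```python
from h import *
go((599,-150,110,-69.5),(599,-150,26,-69.5))
c=grab('wrist','w3')
```

```text
t 5.7833 p [ 451.6 -322.3  134.5] a -69.4 w 77.0 g 0.0 F [ 0.3  0.3 -0.6]
(599, -150, 110, -69.5) delta [ 198.5 -109.7   24.4] turn z 0.1
(599, -150, 26, -69.5) delta [ 198.3 -110.2  108.4] turn z 0.1
```

View pics/w3.png

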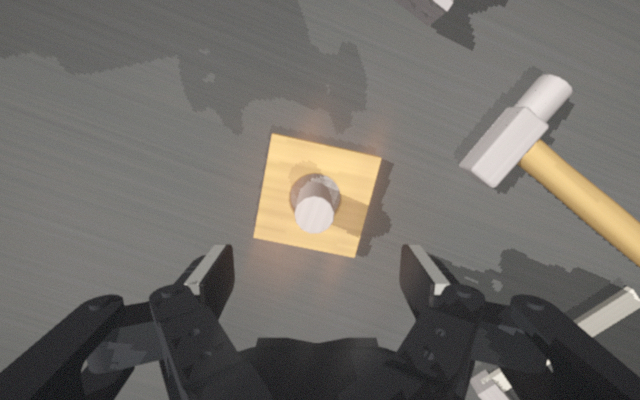

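The pin stands in its recess at (315,205). Next is the disc.

Call:
move_arm(
  angular=[
    [0,0,0],
    [0,0,0],
    [0,0,0],
    [0,0,0],
    [0,0,0],
    [0,0,0],
    [0,0,0],
    [0,0,0],
    [0,0,0],
    [0,0,0],
    [0,0,0],
    [0,0,0],
    [0,0,0],
    [0,0,0],
    [0,0,0],
    [0,0,0],
  ],
  delta_pos=[
    [20,-11,0],
    [50,-28,0],
    [83,-46,3],
    [116,-64,8],
    [149,-82,15],
    [175,-96,20],
    [190,-105,23],
    [199,-109,25],
    [199,-109,30],
    [199,-109,45],
    [199,-109,65],
    [199,-109,85],
    [199,-109,98],
    [199,-109,105],
    [199,-109,108],
    [199,-109,108],
  ],
  fingers=[0.95,0.95,0.95,0.95,0.95,0.95,0.95,0.95,0.95,0.95,0.95,0.95,0.95,0.95,0.95,0.95],
)

```text
time: 7.17
eef_pos: [597.1, -149.2, 22.6]
tool_rot: [0.984, 0.178, -0.001, -0.0]
wrist_force: [-0.2, -0.0, 0.2]
gripper_width: 81.4
grasp_force: 0.0
```

Run:
```python
from h import *
go((600,-151,26,-69.5))
```

```text
t 7.1667 p [ 597.1 -149.2   22.6] a -69.5 w 81.4 g 0.0 F [-0.2 -0.   0.2]
(600, -151, 26, -69.5) delta [ 2.1  2.7 -3.4] turn z 0.0
```

Call:
move_arm(
  angular=[
    [0,0,0],
    [0,0,0],
  ],
  delta_pos=[
    [1.5,1.5,-2],
    [1.5,1.5,-2],
  ],
  fingers=[0.95,0.95],
)

```text
time: 7.33
eef_pos: [601.5, -150.5, 27.2]
tool_rot: [0.984, 0.178, 0.002, 0.001]
wrist_force: [-0.1, -1.0, -0.6]
gripper_width: 80.9
grasp_force: 0.0
```

Call:
move_arm(
  angular=[
    [0,0,0],
  ],
  delta_pos=[
    [0,0,0],
  ],
  fingers=[0.95],
)

```text
time: 7.42
eef_pos: [601.3, -150.3, 27.0]
tool_rot: [0.984, 0.178, 0.001, 0.001]
wrist_force: [-0.1, 0.1, 0.0]
gripper_width: 81.0
grasp_force: 0.0
```

Call:
move_arm(
  angular=[
    [0,0,0],
  ],
  delta_pos=[
    [0,0,0],
  ],
  fingers=[0.95],
)

```text
time: 7.5
eef_pos: [600.7, -149.9, 26.5]
tool_rot: [0.984, 0.179, 0.001, 0.001]
wrist_force: [-0.4, -0.4, 0.6]
gripper_width: 81.1
grasp_force: 0.0
```

Call:
move_arm(
  angular=[
    [0,0,0],
    [0,0,0],
    [0,0,0],
    [0,0,0],
    [0,0,0],
    [0,0,0],
    [0,0,0],
    [0,0,0],
  ],
  delta_pos=[
    [0,0,3],
    [0,0,3],
    [0,0,3],
    [0,0,3],
    [0,0,3],
    [0,0,3],
    [0,0,3],
    [0,0,3],
  ],
  fingers=[0.95,0.4,0.4,0.4,0.4,0.4,0.4,0.4],
  squeeze=60,
)

```text
time: 8.17
eef_pos: [600.4, -150.2, 22.9]
tool_rot: [0.984, 0.179, 0.001, 0.001]
wrist_force: [-0.0, -1.9, 2.9]
gripper_width: 48.4
grasp_force: 63.4
```

Call:
move_arm(
  angular=[
    [0,0,0],
    [0,0,0],
    [0,0,0],
    [0,0,0],
    [0,0,0],
  ],
  delta_pos=[
    [0,0,-3],
    [0,0,-10],
    [0,0,-30],
    [0,0,-60],
    [0,0,-60],
  ],
  fingers=[0.4,0.4,0.4,0.4,0.4],
)

```text
time: 8.58
eef_pos: [602.4, -150.1, 86.6]
tool_rot: [0.984, 0.178, 0.003, 0.001]
wrist_force: [2.8, -1.7, -4.0]
gripper_width: 48.5
grasp_force: 63.8
```

Run:
```python
from h import *
go((462,156.6,90,-69.5))
d=np.array([461.85-598.8,156.6+150.1,0]);a=np.radians(-69.45)
print('rel disc',d[:2]@[-np.sin(a),np.cos(a)],d[:2]@[np.cos(a),np.sin(a)])
c=grab('wrist','w4');
```

```text
t 8.5833 p [ 602.4 -150.1   86.6] a -69.4 w 48.5 g 63.8 F [ 2.8 -1.7 -4. ]
(462, 156.6, 90, -69.5) delta [ -23.7 -336.5   -4.9] turn z 0.1
rel disc -20.576094004305148 -335.2563449892126
```

View pics/w4.png

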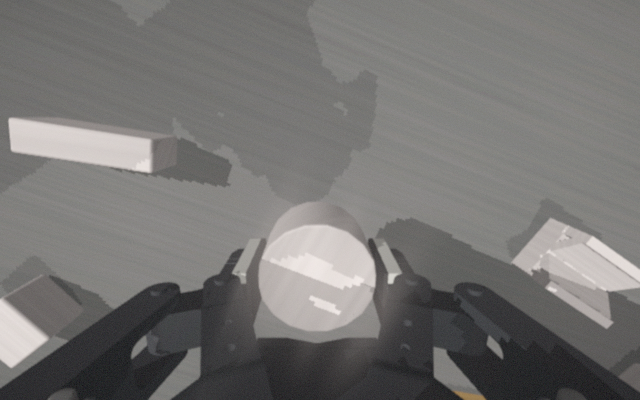

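The disc is held level between the pads at (318,275). Carrying it to nest_disc.

Call:
move_arm(
  angular=[
    [0,0,0],
    [0,0,0],
    [0,0,0],
    [0,0,0],
    [0,0,0],
    [0,0,0],
    [0,0,0],
    [0,0,0],
    [0,0,0],
    [0,0,0],
    [0,0,0],
    [0,0,0],
    [0,0,0],
    [0,0,0],
    [0,0,0],
  ],
  delta_pos=[
    [-1,-15,0],
    [-3,-42,0],
    [-5,-75,0],
    [-7,-110,0],
    [-9,-145,0],
    [-11,-180,0],
    [-13,-215,0],
    [-15,-250,0],
    [-17,-280,0],
    [-19,-305,0],
    [-20,-322,0],
    [-20.5,-331,0],
    [-20.5,-335,0],
    [-20.5,-335,0],
    [-20.5,-335,0],
  ],
  fingers=[0.4,0.4,0.4,0.4,0.4,0.4,0.4,0.4,0.4,0.4,0.4,0.4,0.4,0.4,0.4],
)

```text
time: 9.88
eef_pos: [462.8, 156.3, 81.7]
tool_rot: [0.984, 0.178, -0.0, 0.0]
wrist_force: [-0.5, 0.3, -6.3]
gripper_width: 48.1
grasp_force: 63.7
```

Run:
```python
from h import *
go((462.5,156,29,-69.5))
c=grab('wrist','w5'); w=cloud(c);z=w[...,2]
m=(z>10)&(z<19)
k,l,st,ce=cv2.connectedComponentsWithStats(m.astype(np.uint8));i=1+st[1:,4].argmax()
print(st[i],cv2.minAreaRect(w[l==i][:,:2].astype(np.float32)))
t=world(c,318,268);print(t)
```

```text
t 9.8833 p [462.8 156.3  81.7] a -69.4 w 48.1 g 63.7 F [-0.5  0.3 -6.3]
(462.5, 156, 29, -69.5) delta [-0.3  0.1 52.7] turn z 0.1
[    0     4   104   211 10936] ((466.6418151855469, 331.8202819824219), (114.6841049194336, 60.41933822631836), 7.967055797576904)
[469.52499797 158.17721007  94.77617007]
```

View pics/w5.png

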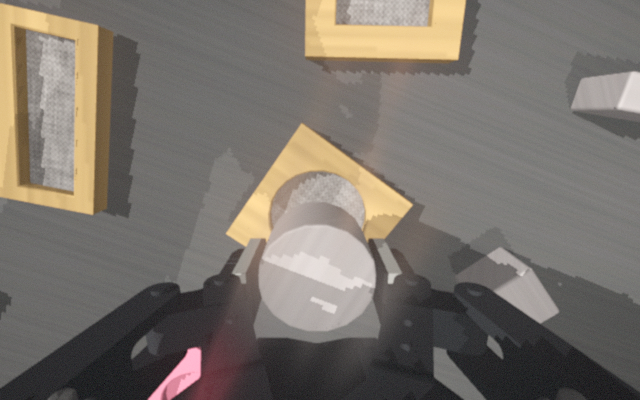

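The disc is above the oak nest_disc recess (318,195), with its underside at about 60 mm. Lowering 55 mm.

Call:
move_arm(
  angular=[
    [0,0,0],
    [0,0,0],
    [0,0,0],
    [0,0,0],
    [0,0,0],
    [0,0,0],
    [0,0,0],
    [0,0,0],
    [0,0,0],
  ],
  delta_pos=[
    [0,0,12],
    [0,0,28],
    [0,0,40],
    [0,0,47],
    [0,0,51],
    [0,0,53],
    [0,0,54],
    [0,0,55],
    [0,0,55],
  ],
  fingers=[0.4,0.4,0.4,0.4,0.4,0.4,0.4,0.4,0.4],
)

```text
time: 10.68
eef_pos: [463.8, 156.9, 28.0]
tool_rot: [0.984, 0.178, 0.001, 0.0]
wrist_force: [-0.9, -0.3, -5.7]
gripper_width: 48.8
grasp_force: 64.0
```

Run:
```python
from h import *
go((462.5,156,29,-69.5))
c=capture('wrist'); print(world(c,318,290)[2],world(c,300,260))
```

```text
t 10.6833 p [463.8 156.9  28. ] a -69.4 w 48.8 g 64.0 F [-0.9 -0.3 -5.7]
(462.5, 156, 29, -69.5) delta [-1.5  0.4 -1. ] turn z 0.1
40.702668765549845 [470.69552421 166.71067397  39.92799538]
```

Call:
move_arm(
  angular=[
    [0,0,0],
    [0,0,0],
    [0,0,0],
  ],
  delta_pos=[
    [0,0,1],
    [0,0,1.5],
    [0,0,1.5],
  ],
  fingers=[0.4,0.4,0.4],
)

```text
time: 10.98
eef_pos: [463.7, 157.0, 27.8]
tool_rot: [0.984, 0.179, 0.0, 0.0]
wrist_force: [-5.0, -1.0, 7.4]
gripper_width: 48.8
grasp_force: 65.2
```

It is seated, with contact force now upward. Release and rise.

Call:
move_arm(
  angular=[
    [0,0,0],
    [0,0,0],
    [0,0,0],
    [0,0,0],
    [0,0,0],
    [0,0,0],
    [0,0,0],
    [0,0,0],
    [0,0,0],
    [0,0,0],
    [0,0,0],
    [0,0,0],
  ],
  delta_pos=[
    [0,0,0],
    [0,0,0],
    [0,0,0],
    [0,0,0],
    [0,0,0],
    [0,0,0],
    [0,0,-5],
    [0,0,-25],
    [0,0,-55],
    [0,0,-80],
    [0,0,-90],
    [0,0,-90],
  ],
  fingers=[0.6,0.65,0.75,0.85,0.85,0.85,0.85,0.85,0.85,0.85,0.85,0.85],
)

```text
time: 11.98
eef_pos: [465.7, 157.4, 119.1]
tool_rot: [0.984, 0.178, 0.004, -0.0]
wrist_force: [0.6, 0.5, 0.2]
gripper_width: 72.6
grasp_force: 0.0
```

Run:
```python
from h import *
go((457.5,18.6,110,-31.7),(457.5,18.6,110,58.3))
c=grab('wrist','w6'); w=cloud(c);z=w[...,2]
for lo,hi in((30,38),(36,44)):
    m=(z>lo)&(z<hi);m[330:]=0
    k,l,st,ce=cv2.connectedComponentsWithStats(m.astype(np.uint8))
    for i in range(1,k):
        if st[i,4]>600:
            p=w[l==i];print(lo,st[i],ce[i].round(),cv2.minAreaRect(p[:,:2].astype(np.float32)),np.median(p[:,2]))
```

```text
t 11.9833 p [465.7 157.4 119.1] a -69.4 w 72.6 g 0.0 F [0.6 0.5 0.2]
(457.5, 18.6, 110, -31.7) delta [-56.4 127.1   8.9] turn z -37.7
(457.5, 18.6, 110, 58.3) delta [-56.4 127.1   8.9] turn z -127.7
30 [ 557   86   83   44 2609] [601. 107.] ((599.6450805664062, 5.510169982910156), (20.211118698120117, 56.0347785949707), 11.841307640075684) 35.10508658381317
30 [ 449  247   73   55 2192] [487. 276.] ((460.11602783203125, 18.262046813964844), (40.67257308959961, 39.606868743896484), 59.74156188964844) 35.15518054855971
36 [ 281  181   71   69 3789] [316. 215.] ((464.68743896484375, 157.5531005859375), (48.748226165771484, 49.23463821411133), 82.18017578125) 40.23645531972276
```

View pics/w6.png

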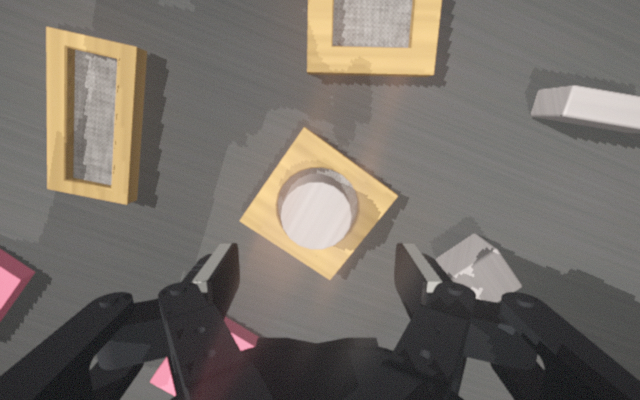

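The disc sits in its recess at (318,212), top at 40 mm. The square is next; I'll grip it on its faces with the jaws turned 38°.

Call:
move_arm(
  angular=[
    [0,0,-6],
    [0,0,-12],
    [0,0,-18],
    [0,0,-24],
    [0,0,-30],
    [0,0,-36],
    [0,0,-38.4],
    [0,0,-38.4],
    [0,0,-38.4],
  ],
  delta_pos=[
    [-5,13,0],
    [-15,36,5],
    [-28,68,15],
    [-40,96,20],
    [-48,115,25],
    [-52,125,30],
    [-53.5,128.5,40],
    [-53.5,128.5,50],
    [-53.5,128.5,50],
  ],
  fingers=[0.8,0.8,0.8,0.8,0.8,0.8,0.8,0.8,0.8],
)

```text
time: 12.78
eef_pos: [454.4, 17.9, 62.1]
tool_rot: [0.871, 0.491, -0.003, -0.002]
wrist_force: [-0.7, -0.8, -0.4]
gripper_width: 68.2
grasp_force: 0.0
```

Run:
```python
from h import *
go((459.3,18.3,24,-31))
c=grab('wrist','w7'); w=cloud(c);z=w[...,2]
m=(z>30)&(z<40);k,l,st,ce=cv2.connectedComponentsWithStats(m.astype(np.uint8))
for i in range(1,k):
    if st[i,4]>600:
        p=w[l==i];print(st[i],ce[i].round(),cv2.minAreaRect(p[:,:2].astype(np.float32)),np.median(p[:,2]))
```

```text
t 12.7833 p [454.4  17.9  62.1] a -31.2 w 68.2 g 0.0 F [-0.7 -0.8 -0.4]
(459.3, 18.3, 24, -31) delta [ 3.   4.2 38. ] turn z -0.2
[ 123    0  105   42 1207] [185.  23.] ((457.6748352050781, 141.0802459716797), (15.248985290527344, 43.367828369140625), 63.16352462768555) 38.661428485049285
[ 536   62  104  147 7158] [594. 133.] ((601.7890625, -7.230049133300781), (21.297143936157227, 80.69644927978516), 11.342244148254395) 35.064078517054156
[ 287  201   76   72 5283] [324. 236.] ((459.455810546875, 17.937524795532227), (40.180694580078125, 40.03583908081055), 58.621124267578125) 35.18409908698173
```

View pics/w7.png

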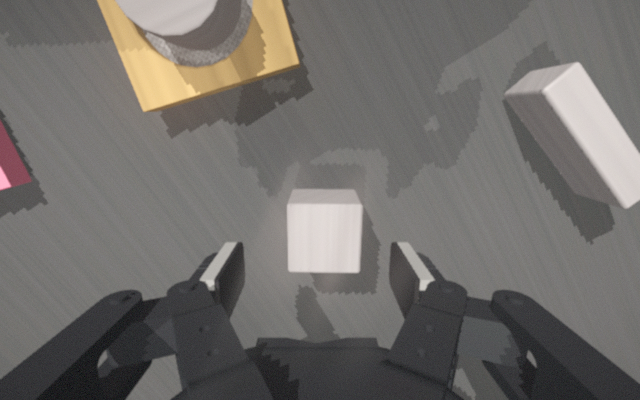

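The square at (324,236) is lined up square to the pads, about 3 mm off centre. I'll correct that, descend and grip.

Call:
move_arm(
  angular=[
    [0,0,0],
    [0,0,0],
    [0,0,0],
    [0,0,0],
    [0,0,0],
    [0,0,0],
  ],
  delta_pos=[
    [2.5,3.5,8],
    [2.5,3.5,22],
    [2.5,3.5,32],
    [2.5,3.5,37],
    [2.5,3.5,38],
    [2.5,3.5,38],
  ],
  fingers=[0.8,0.8,0.8,0.8,0.8,0.8],
)

```text
time: 13.33
eef_pos: [461.8, 18.4, 27.3]
tool_rot: [0.87, 0.492, -0.0, -0.0]
wrist_force: [0.4, 0.9, 0.3]
gripper_width: 68.5
grasp_force: 0.0
```

Call:
move_arm(
  angular=[
    [0,0,0],
  ],
  delta_pos=[
    [0,0,0],
  ],
  fingers=[0.8],
)

```text
time: 13.42
eef_pos: [462.6, 18.2, 28.1]
tool_rot: [0.87, 0.492, 0.0, 0.0]
wrist_force: [0.8, 0.8, 0.2]
gripper_width: 68.3
grasp_force: 0.0
```

Call:
move_arm(
  angular=[
    [0,0,0],
    [0,0,0],
    [0,0,0],
    [0,0,0],
    [0,0,0],
    [0,0,0],
    [0,0,0],
    [0,0,0],
    [0,0,0],
  ],
  delta_pos=[
    [-1,-1.5,3],
    [-1,-1.5,3],
    [-1,-1.5,3],
    [-1,-1.5,3],
    [-1,-1.5,3],
    [-1,-1.5,3],
    [-1,-1.5,3],
    [-1,-1.5,3],
    [-1,-1.5,3],
  ],
  fingers=[0.8,0.8,0.3,0.3,0.3,0.3,0.3,0.3,0.3],
)

```text
time: 14.17
eef_pos: [460.8, 17.9, 25.3]
tool_rot: [0.871, 0.492, 0.0, 0.0]
wrist_force: [-1.6, 0.1, 5.5]
gripper_width: 38.5
grasp_force: 62.5
```

Call:
move_arm(
  angular=[
    [0,0,0],
    [0,0,0],
    [0,0,0],
    [0,0,0],
    [0,0,0],
  ],
  delta_pos=[
    [0,0,-3],
    [0,0,-10],
    [0,0,-30],
    [0,0,-60],
    [0,0,-60],
  ],
  fingers=[0.3,0.3,0.3,0.3,0.3],
)

```text
time: 14.58
eef_pos: [463.9, 17.6, 89.0]
tool_rot: [0.87, 0.492, 0.003, 0.003]
wrist_force: [2.2, 0.2, -3.5]
gripper_width: 38.9
grasp_force: 61.7
```

Run:
```python
from h import *
go((608.5,171,90,-70.8))
c=capture('wrist'); w=cloud(c);z=w[...,2]
m=(z>86)&(z<104);k,l,st,ce=cv2.connectedComponentsWithStats(m.astype(np.uint8))
for i in range(1,k):
    if st[i,4]>600:
        p=w[l==i];print(st[i],ce[i].round(),cv2.minAreaRect(p[:,:2].astype(np.float32)),np.median(p[:,2]))
```

```text
t 14.5833 p [463.9  17.6  89. ] a -31.0 w 38.9 g 61.7 F [ 2.2  0.2 -3.5]
(608.5, 171, 90, -70.8) delta [2.06e+02 4.49e+01 1.00e-01] turn z 39.8
[ 234  224  165   96 9802] [316. 271.] ((464.09869384765625, 17.35289764404297), (40.60353088378906, 66.28343963623047), 58.532894134521484) 98.87212441046879
```

Call:
move_arm(
  angular=[
    [0,0,4],
    [0,0,9],
    [0,0,15],
    [0,0,21],
    [0,0,27],
    [0,0,33],
    [0,0,37],
    [0,0,39.4],
    [0,0,39.4],
    [0,0,39.4],
    [0,0,39.4],
    [0,0,39.4],
  ],
  delta_pos=[
    [12,3,0],
    [35,8,0],
    [65,16,0],
    [97,23,0],
    [130,31,0],
    [160,38,0],
    [183,44,0],
    [198,47,0],
    [205,49,0],
    [208,50,0],
    [208,50,0],
    [208,50,0],
  ],
  fingers=[0.3,0.3,0.3,0.3,0.3,0.3,0.3,0.3,0.3,0.3,0.3,0.3],
)

```text
time: 15.63
eef_pos: [609.0, 169.5, 83.5]
tool_rot: [0.985, 0.17, -0.002, 0.0]
wrist_force: [-1.0, -0.1, -4.2]
gripper_width: 38.7
grasp_force: 61.6
```

Run:
```python
from h import *
go((608.5,171,29,-70.6))
c=grab('wrist','w8'); w=cloud(c);z=w[...,2]
for a,b in((90,98),(10,19)):
  m=(z>a)&(z<b);k,l,st,ce=cv2.connectedComponentsWithStats(m.astype(np.uint8))
  for i in range(1,k):
    if st[i,4]>600:
        p=w[l==i];print(st[i],ce[i].round(),cv2.minAreaRect(p[:,:2].astype(np.float32)),np.median(p[:,2]))
```

```text
t 15.6333 p [609.  169.5  83.5] a -70.4 w 38.7 g 61.6 F [-1.  -0.1 -4.2]
(608.5, 171, 29, -70.6) delta [ 0.2 -1.5 54.5] turn z 0.2
[ 252  233  130   87 8415] [316. 275.] ((608.7736206054688, 169.33554077148438), (40.647605895996094, 52.298927307128906), 19.816858291625977) 93.36223253135275
[ 83 112  49  78 649] [118. 146.] ((609.1288452148438, 304.3678894042969), (48.203773498535156, 17.55069351196289), 27.719287872314453) 14.752954190347808
[ 246  150  140   97 6941] [315. 183.] ((620.5755615234375, 174.60174560546875), (65.0601577758789, 88.71747589111328), 19.66706085205078) 14.250300103595528
[   0  241   88  139 5459] [ 37. 300.] ((467.03955078125, 332.80670166015625), (115.87918090820312, 61.14657211303711), 7.605225086212158) 14.082142020908565
[489 283 118  21 742] [540. 293.] ((611.5687255859375, -4.043663024902344), (10.680399894714355, 80.03530883789062), 18.921844482421875) 14.466873772301494
```

View pics/w8.png

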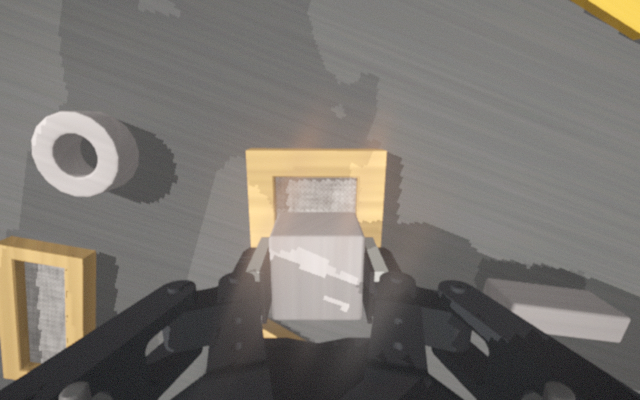

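The square is aligned with nest_square (recess at (316,190)), about 1 mm off. Lowering.

Call:
move_arm(
  angular=[
    [0,0,0],
    [0,0,0],
    [0,0,0],
    [0,0,0],
    [0,0,0],
    [0,0,0],
    [0,0,0],
    [0,0,0],
    [0,0,0],
  ],
  delta_pos=[
    [1,-1,12],
    [1,-1,28],
    [1,-1,40],
    [1,-1,47],
    [1,-1,51],
    [1,-1,53],
    [1,-1,54],
    [1,-1,55],
    [1,-1,55],
  ],
  fingers=[0.3,0.3,0.3,0.3,0.3,0.3,0.3,0.3,0.3],
)

```text
time: 16.43
eef_pos: [611.8, 171.8, 30.5]
tool_rot: [0.985, 0.17, 0.001, 0.0]
wrist_force: [-0.2, 0.3, -5.0]
gripper_width: 39.0
grasp_force: 61.6
```

Run:
```python
from h import *
go((609,170.5,29,-70.6))
c=capture('wrist'); print(world(c,318,290)[2],world(c,300,260))
```

```text
t 16.4333 p [611.8 171.8  30.5] a -70.4 w 39.0 g 61.6 F [-0.2  0.3 -5. ]
(609, 170.5, 29, -70.6) delta [-3.1  0.3  1.5] turn z 0.2
39.864145019705845 [618.11803936 181.32270955  40.76227715]
```

Call:
move_arm(
  angular=[
    [0,0,0],
    [0,0,0],
    [0,0,0],
  ],
  delta_pos=[
    [-1,0,1],
    [-1,0,1.5],
    [-1,0,1.5],
  ],
  fingers=[0.3,0.3,0.3],
)

```text
time: 16.73
eef_pos: [611.8, 171.8, 30.3]
tool_rot: [0.985, 0.17, 0.002, -0.0]
wrist_force: [-0.5, -0.6, 4.3]
gripper_width: 38.9
grasp_force: 62.6
```

Call:
move_arm(
  angular=[
    [0,0,0],
    [0,0,0],
    [0,0,0],
    [0,0,0],
    [0,0,0],
    [0,0,0],
    [0,0,0],
    [0,0,0],
    [0,0,0],
    [0,0,0],
    [0,0,0],
    [0,0,0],
  ],
  delta_pos=[
    [0,0,0],
    [0,0,0],
    [0,0,0],
    [0,0,0],
    [0,0,0],
    [0,0,0],
    [0,0,-5],
    [0,0,-25],
    [0,0,-55],
    [0,0,-80],
    [0,0,-90],
    [0,0,-90],
  ],
  fingers=[0.5,0.55,0.65,0.75,0.75,0.75,0.75,0.75,0.75,0.75,0.75,0.75],
)

```text
time: 17.73
eef_pos: [613.2, 171.9, 122.6]
tool_rot: [0.985, 0.17, 0.004, 0.0]
wrist_force: [0.6, 1.3, -0.4]
gripper_width: 64.1
grasp_force: 0.0
```

Run:
```python
from h import *
go((601,-7,70,11.6))
c=grab('wrist','w9'); w=cloud(c);z=w[...,2]
for a,b in((30,38),(38.0001,44),(10,19)):
  m=(z>a)&(z<b);m[330:]=0;k,l,st,ce=cv2.connectedComponentsWithStats(m.astype(np.uint8))
  for i in range(1,k):
    if st[i,4]>600:
        p=w[l==i];print(a,st[i],ce[i].round(),cv2.minAreaRect(p[:,:2].astype(np.float32)),np.median(p[:,2]))
```

```text
t 17.7333 p [613.2 171.9 122.6] a -70.4 w 64.1 g 0.0 F [ 0.6  1.3 -0.4]
(601, -7, 70, 11.6) delta [-71.8 164.4  52.2] turn z -82.0
30 [ 474  278  108   37 1807] [536. 295.] ((602.556640625, -6.626728057861328), (20.536672592163086, 80.755859375), 11.643277168273926) 35.00548969105934
38.0001 [ 288  188   57   54 2988] [316. 214.] ((611.6539306640625, 171.74209594726562), (39.63712692260742, 39.86147689819336), 19.96310806274414) 40.2228524333151
10 [ 259  152  117  109 7634] [317. 203.] ((609.2554321289062, 170.56787109375), (88.72341918945312, 88.33078002929688), 19.338306427001953) 14.253132584180907
10 [  43  230   80  100 3489] [ 75. 271.] ((477.1155700683594, 334.4253234863281), (94.29594421386719, 61.71072006225586), 8.557557106018066) 14.135085372107893
10 [ 240  298   76   32 1220] [273. 319.] ((506.3962097167969, 170.844970703125), (31.509910583496094, 66.82036590576172), 20.15574073791504) 14.183964880786718
```

View pics/w9.png

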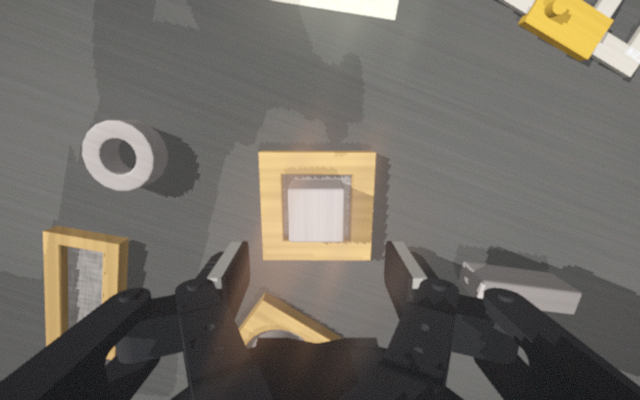

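The square is seated at (316,214), top at 40 mm. The parallel is last; the jaws turn 82° to close across its 20 mm width.

Call:
move_arm(
  angular=[
    [0,0,-5],
    [0,0,-11],
    [0,0,-18],
    [0,0,-25],
    [0,0,-32],
    [0,0,-39],
    [0,0,-46],
    [0,0,-53],
    [0,0,-60],
    [0,0,-67],
    [0,0,-74],
    [0,0,-80],
    [0,0,-82],
    [0,0,-82],
    [0,0,-82],
    [0,0,-82],
  ],
  delta_pos=[
    [-5,12,0],
    [-13,30,0],
    [-22,52,0],
    [-31,74,0],
    [-40,95,0],
    [-49,115,0],
    [-57,134,5],
    [-63,150,10],
    [-67,160,20],
    [-69.5,165,30],
    [-69.5,165,38],
    [-69.5,165,46],
    [-69.5,165,52],
    [-69.5,165,55],
    [-69.5,165,55],
    [-69.5,165,55],
  ],
  fingers=[0.6,0.6,0.6,0.6,0.6,0.6,0.6,0.6,0.6,0.6,0.6,0.6,0.6,0.6,0.6,0.6],
)

```text
time: 19.12
eef_pos: [598.9, -7.2, 61.9]
tool_rot: [0.633, 0.774, -0.001, -0.001]
wrist_force: [1.0, 0.9, 0.2]
gripper_width: 51.3
grasp_force: 0.0
```

Run:
```python
from h import *
go((601.8,-6.8,25,11.6))
c=grab('wrist','w10'); w=cloud(c);z=w[...,2]
m=(z>30)&(z<40);k,l,st,ce=cv2.connectedComponentsWithStats(m.astype(np.uint8))
for i in range(1,k):
    if st[i,4]>600:
        p=w[l==i];print(st[i],ce[i].round(),cv2.minAreaRect(p[:,:2].astype(np.float32)),np.median(p[:,2]))
```

```text
t 19.1167 p [598.9  -7.2  61.9] a 11.5 w 51.3 g 0.0 F [1.  0.9 0.2]
(601.8, -6.8, 25, 11.6) delta [-0.2  3.1 36.9] turn z -0.1
[ 302  169   40  141 5179] [321. 238.] ((602.296630859375, -7.339099884033203), (20.043079376220703, 80.15618133544922), 11.632790565490723) 35.17547376483973
```

Call:
move_arm(
  angular=[
    [0,0,0],
    [0,0,0],
    [0,0,0],
    [0,0,0],
    [0,0,0],
    [0,0,0],
  ],
  delta_pos=[
    [0,2,8],
    [0,2,20],
    [0,2,29],
    [0,2,33],
    [0,2,35],
    [0,2,35],
  ],
  fingers=[0.6,0.6,0.6,0.6,0.6,0.6],
)

```text
time: 19.67
eef_pos: [601.0, -6.9, 27.1]
tool_rot: [0.632, 0.775, -0.001, -0.001]
wrist_force: [-0.4, -0.8, -0.2]
gripper_width: 51.5
grasp_force: 0.0
```

Call:
move_arm(
  angular=[
    [0,0,0],
  ],
  delta_pos=[
    [0,0,0],
  ],
  fingers=[0.6],
)

```text
time: 19.75
eef_pos: [601.9, -7.0, 28.2]
tool_rot: [0.632, 0.775, -0.0, -0.0]
wrist_force: [0.6, 0.0, -0.1]
gripper_width: 51.3
grasp_force: 0.0
```

Call:
move_arm(
  angular=[
    [0,0,0],
    [0,0,0],
    [0,0,0],
    [0,0,0],
    [0,0,0],
    [0,0,0],
    [0,0,0],
    [0,0,0],
    [0,0,0],
  ],
  delta_pos=[
    [0,0,2],
    [0,0,2],
    [0,0,2],
    [0,0,2],
    [0,0,2],
    [0,0,2],
    [0,0,2],
    [0,0,2],
    [0,0,2],
  ],
  fingers=[0.6,0.1,0.1,0.1,0.1,0.1,0.1,0.1,0.1],
  squeeze=70,
)

```text
time: 20.5
eef_pos: [602.4, -7.1, 26.8]
tool_rot: [0.632, 0.775, 0.0, 0.0]
wrist_force: [-0.4, 0.2, 4.4]
gripper_width: 18.6
grasp_force: 71.2
```

Call:
move_arm(
  angular=[
    [0,0,0],
    [0,0,0],
    [0,0,0],
    [0,0,0],
    [0,0,0],
  ],
  delta_pos=[
    [0,0,-3],
    [0,0,-10],
    [0,0,-30],
    [0,0,-60],
    [0,0,-60],
  ],
  fingers=[0.1,0.1,0.1,0.1,0.1],
)

```text
time: 20.92
eef_pos: [605.3, -7.3, 91.0]
tool_rot: [0.632, 0.775, 0.002, 0.004]
wrist_force: [2.3, -0.2, -2.9]
gripper_width: 18.5
grasp_force: 70.4
```

Run:
```python
from h import *
go((465.8,333.2,90,98.3))
a=np.radians(11.6);d=np.array([464.9-600.2,333.6+6.3]);print(d@[-np.sin(a),np.cos(a)],d@[np.cos(a),np.sin(a)])
```

```text
t 20.9167 p [605.3  -7.3  91. ] a 11.6 w 18.5 g 70.4 F [ 2.3 -0.2 -2.9]
(465.8, 333.2, 90, 98.3) delta [361.6 -68.4  -0.5] turn z -86.7
360.1634700698661 -64.19014587327793
```

Call:
move_arm(
  angular=[
    [0,0,-4],
    [0,0,-9],
    [0,0,-15],
    [0,0,-21.5],
    [0,0,-28],
    [0,0,-34.5],
    [0,0,-41],
    [0,0,-47.5],
    [0,0,-54],
    [0,0,-60.5],
    [0,0,-67],
    [0,0,-73.5],
    [0,0,-79],
    [0,0,-83],
    [0,0,-86],
    [0,0,-86.6],
    [0,0,-86.6],
    [0,0,-86.6],
  ],
  delta_pos=[
    [10,-2,0],
    [28,-5,0],
    [52,-9,0],
    [80,-14,0],
    [109,-19,0],
    [138,-24,0],
    [167,-29,0],
    [196,-35,0],
    [225,-40,0],
    [254,-45,0],
    [282,-50,0],
    [308,-55,0],
    [330,-59,0],
    [346,-62,0],
    [356,-63.5,0],
    [360,-64,0],
    [360,-64,0],
    [360,-64,0],
  ],
  fingers=[0.1,0.1,0.1,0.1,0.1,0.1,0.1,0.1,0.1,0.1,0.1,0.1,0.1,0.1,0.1,0.1,0.1,0.1],
)

```text
time: 22.42
eef_pos: [466.6, 332.2, 85.3]
tool_rot: [-0.071, 0.997, -0.001, -0.001]
wrist_force: [-0.9, -0.1, -4.7]
gripper_width: 18.6
grasp_force: 70.2
```

Run:
```python
from h import *
go((466,333,29,98.2))
c=grab('wrist','w11'); w=cloud(c);z=w[...,2]
for a,b in((88,100),(10,19)):
  m=(z>a)&(z<b);k,l,st,ce=cv2.connectedComponentsWithStats(m.astype(np.uint8))
  for i in range(1,k):
    if st[i,4]>600:
        p=w[l==i];print(st[i],ce[i].round(),cv2.minAreaRect(p[:,:2].astype(np.float32)),np.median(p[:,2]))
```

```text
t 22.4167 p [466.6 332.2  85.3] a 98.1 w 18.6 g 70.2 F [-0.9 -0.1 -4.7]
(466, 333, 29, 98.2) delta [ 0.4  0.9 56.3] turn z -0.1
[ 260  182  114  161 8097] [316. 260.] ((463.5567321777344, 333.0657653808594), (73.42854309082031, 43.501136779785156), 26.74639892578125) 93.64183243547664
[ 446    0  128   57 3749] [517.  19.] ((339.06829833984375, 424.4944763183594), (29.390995025634766, 71.06190490722656), 7.813714981079102) 14.176308441839742
[   0   83  134  174 7786] [ 73. 166.] ((464.744873046875, 159.09925842285156), (83.15203857421875, 89.24617004394531), 74.94524383544922) 14.187916805438364
[ 269  128   97  118 5421] [317. 176.] ((449.1310729980469, 330.3277893066406), (78.3820571899414, 60.166778564453125), 8.573012351989746) 14.243772871852695
[ 34 137  60  75 745] [ 77. 168.] ((459.2215270996094, 171.54254150390625), (49.269142150878906, 21.848556518554688), 21.302715301513672) 14.71738668959484
[   3  301  123   68 3584] [ 60. 328.] ((585.730712890625, 162.4444580078125), (40.80990219116211, 90.8594970703125), 21.20979118347168) 14.167154466094734
```

View pics/w11.png

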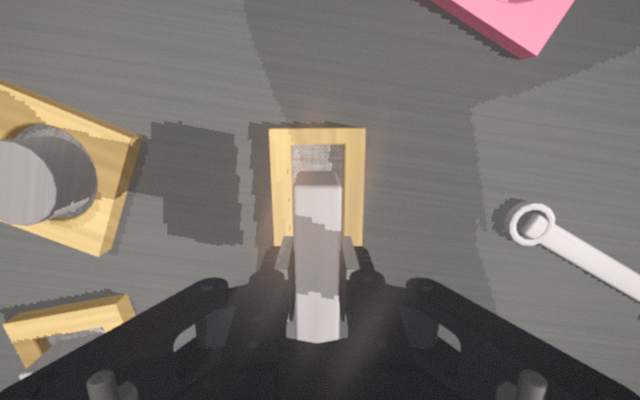

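The parallel is aligned over nest_parallel (recess at (317,160)). Lowering.

Call:
move_arm(
  angular=[
    [0,0,0],
    [0,0,0],
    [0,0,0],
    [0,0,0],
    [0,0,0],
    [0,0,0],
    [0,0,0],
    [0,0,0],
    [0,0,0],
  ],
  delta_pos=[
    [0,0.5,12],
    [0,0.5,28],
    [0,0.5,40],
    [0,0.5,47],
    [0,0.5,51],
    [0,0.5,53],
    [0,0.5,54],
    [0,0.5,55],
    [0,0.5,55],
  ],
  fingers=[0.1,0.1,0.1,0.1,0.1,0.1,0.1,0.1,0.1],
)

```text
time: 23.22
eef_pos: [467.7, 333.7, 32.0]
tool_rot: [-0.071, 0.997, 0.0, 0.001]
wrist_force: [-0.4, 0.1, -4.3]
gripper_width: 18.7
grasp_force: 70.4
```

Run:
```python
from h import *
go((466.5,333,29,98.2))
c=capture('wrist'); print(world(c,316,290)[2],world(c,318,240))
```

```text
t 23.2167 p [467.7 333.7  32. ] a 98.2 w 18.7 g 70.4 F [-0.4  0.1 -4.3]
(466.5, 333, 29, 98.2) delta [ 1.3 -0.6  3. ] turn z -0.0
41.27705356290117 [452.01245364 332.33771199  41.09470264]
```

Call:
move_arm(
  angular=[
    [0,0,0],
    [0,0,0],
    [0,0,0],
  ],
  delta_pos=[
    [0,0,1],
    [0,0,1.5],
    [0,0,1.5],
  ],
  fingers=[0.1,0.1,0.1],
)

```text
time: 23.52
eef_pos: [467.8, 333.8, 31.8]
tool_rot: [-0.071, 0.997, 0.0, 0.0]
wrist_force: [-2.7, -2.3, 4.1]
gripper_width: 18.9
grasp_force: 71.6
```

Contact. Release and rise.

Call:
move_arm(
  angular=[
    [0,0,0],
    [0,0,0],
    [0,0,0],
    [0,0,0],
    [0,0,0],
    [0,0,0],
    [0,0,0],
    [0,0,0],
    [0,0,0],
    [0,0,0],
    [0,0,0],
    [0,0,0],
    [0,0,0],
  ],
  delta_pos=[
    [0,0,0],
    [0,0,0],
    [0,0,0],
    [0,0,0],
    [0,0,0],
    [0,0,0],
    [0,0,-5],
    [0,0,-25],
    [0,0,-55],
    [0,0,-80],
    [0,0,-115],
    [0,0,-120],
    [0,0,-120],
  ],
  fingers=[0.25,0.35,0.45,0.5,0.5,0.5,0.5,0.5,0.5,0.5,0.5,0.5,0.5],
)

```text
time: 24.6
eef_pos: [469.6, 334.8, 154.2]
tool_rot: [-0.071, 0.997, 0.002, 0.004]
wrist_force: [-0.2, 0.0, 0.1]
gripper_width: 42.7
grasp_force: 0.0
```

Call:
move_arm(
  angular=[
    [0,0,0],
    [0,0,0],
    [0,0,0],
    [0,0,0],
    [0,0,0],
    [0,0,0],
  ],
  delta_pos=[
    [10,0,-10],
    [30,0,-30],
    [55,0,-50],
    [70,0,-60],
    [70,0,-60],
    [70,0,-60],
  ],
  fingers=[0.5,0.5,0.5,0.5,0.5,0.5],
)

```text
time: 25.1
eef_pos: [397.1, 323.3, 209.1]
tool_rot: [-0.072, 0.997, -0.0, -0.0]
wrist_force: [0.3, 0.5, -0.2]
gripper_width: 42.8
grasp_force: 0.0
```

Run:
```python
from h import *
c=grab('top','top2');w=cloud(c);z=w[...,2];s=grab('scene','s2')
for n,T,(x,y) in(('disc',40,(461.8,156.6)),('pin',55,(449.8,-320.5)),('square',40,(607.6,171.4)),('par',40,(465,333.6)),('ring',24,(599.4,320.8)),('vb',36,(613,-327.6))):
    m=(abs(z-T)<5)&(np.hypot(w[...,0]-x,w[...,1]-y)<65);p=w[m]
    print(n,len(p),cv2.minAreaRect(p[:,:2].astype(np.float32)) if len(p)>3 else '',np.median(p[:,2]))
im=np.hstack([cv2.imread('pics/top2.png')[80:240,140:520]])
cv2.imwrite('pics/crop2.png',cv2.resize(im,(800,337),interpolation=cv2.INTER_CUBIC)); go()
```

```text
disc 384 ((463.0194091796875, 157.97860717773438), (47.897857666015625, 47.95368957519531), 63.258949279785156) 39.17695954555944
pin 124 ((449.3006286621094, -319.05084228515625), (26.666597366333008, 24.810606002807617), 89.57185363769531) 53.9248320213127
square 317 ((609.63623046875, 172.32437133789062), (40.620765686035156, 39.865814208984375), 19.333633422851562) 39.01528501131536
par 334 ((467.3908996582031, 334.57318115234375), (79.42184448242188, 20.987577438354492), 8.649563789367676) 39.15501724129264
ring 310 ((599.4390869140625, 320.6554870605469), (50.31288146972656, 49.76128005981445), 56.16861343383789) 23.024207457891244
vb 192 ((629.1158447265625, -331.16180419921875), (57.5322265625, 43.277896881103516), 77.1075439453125) 34.61577926449569
t 25.2 p [397.5 323.  208.3] a 98.2 w 42.8 g 0.0 F [-0.5  0.   0.2]
```

View pics/crop2.png

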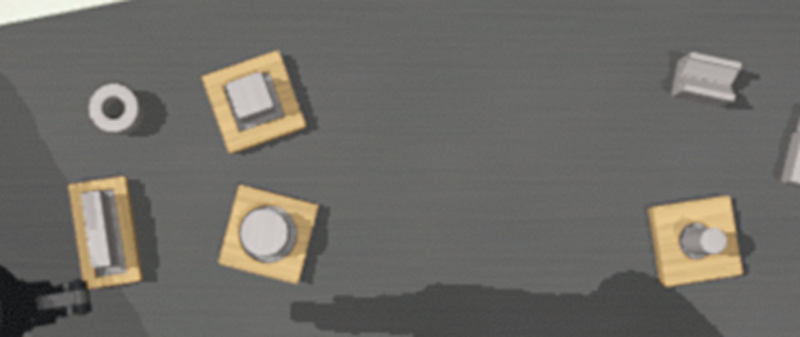

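All four masters are in their nests: disc (265,233), pin (712,240), square (250,93) and parallel (100,230). Their tops are at seated height and within 3 mm of centre. The ring and V-block have not moved, and the gripper is clear.

```bash
python3 -c "
from plant import hand_in;print(hand_in())"
```

```text
the job is handed in; nothing more can be done
None
```

The job is handed in: all four masters are seated upright and released in their own oak nests, each within about 3 mm of centre by the cameras, and the ring gauge and V-block were left untouched; the hand-in returned no verdict.

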